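# Unlock the key safe with the square key

## Task

Take the yellow-handled square key off its sloping rest, stand it upright in the mouth of the grey key safe's lock, and push it fully home in the square socket before you start turning. Then turn it clockwise until the lock reaches its stop (red pointer at the green dot), let go and leave the key standing in the lock. Leave everything else where it is.

Things in the scene. Friction and masses are not known exactly. Their poses are not given: they have to be found in the camera images.
- key_mid (a point): Loose T-shaped square key, 109 mm long, 0.2 kg: brass shank 14 x 14 mm, 95 mm long, with a yellow cross-bar 90 x 14 x 14 mm over its upper end. This point: shank axis, 55 mm from the tip. Axes: z from tip to bar, y along the bar; the flats face x and y. At the start it lies at 45 degrees on its rest, tip low towards the robot, bar high, away from it and level.
- key_tip (a point): Centre of the flat lower end of the key's shank; axes as key_mid.
- key_bar (a point): Centre of the key's cross-bar, 102 mm from the tip along the key's z; axes as key_mid.
- rest: Fixed dark wooden key rest; origin under the centre of its 150 x 100 x 12 mm base, x horizontally from the key's tip end to its bar end. A 10 mm wide rib at 45 degrees carries the shank from beneath; low cheeks either side (to 14 mm from its centre line) guide its last 18 mm and the part just under the bar. Between 20 and 80 mm from the tip the shank's y sides are free for fingers.
- safe_mouth (a point): Centre of the lock's mouth, level with the top of the fixed grey key safe, 160 (x) x 130 (y) x 85 mm high; axes the safe's, z up. The lock is a vertical well 75 mm deep: a funnel 34 mm wide narrowing to 22 at 12 mm depth, an eight-sided guide 22 mm wide down to 43 mm depth, then a brass rotor with a chamfered square socket, 16 x 16 mm and 32 mm deep.
- socket_floor (a point): Centre of the socket's floor, 75 mm under safe_mouth; the key is home when its tip stands on it. Its bar's underside is then only 20 mm above the safe's top, so the shank cannot be held while it goes home: stand the key in the well (it leans a little), let go, and take it again by the bar from above.
- lock (a joint): Rotor of the lock, rad: 0 locked, 1.3 the stop (open); grows clockwise seen from above, stays where left (friction 0.1 N m), starts at 0 to 0.3. The socket's flats face the safe's x and y axes turned clockwise by this angle. A red pointer on the ring round the mouth turns with it: along the safe's +y at 0, at the green dot at 1.3.
- peg_a_mid (a point): Grey plastic clothes peg lying flat, 75 x 10 x 13 mm; its centre. Leave alone.
- peg_b_mid (a point): Second grey plastic clothes peg, 75 x 10 x 13 mm; its centre. Leave alone.
- bead_mid (a point): Red glass bead ornament standing on its foot, 48 mm across, 66 mm high; its centre. Leave alone.
- padlock_mid (a point): Brass padlock lying flat, 50 x 45 x 22 mm body with steel shackle to its +x, 87 mm overall; centre of its body. Leave alone.
- tin_mid (a point): Green tin, 70 mm across, 100 mm high; its centre. Leave alone.
Things that resemble listed ones, but are neither listed nor needed, are in the scene too. Leave any brown look-alike of the part that bears key_mid alone. Of the things shaped like the part that bears safe_mouth, the grey one is meant.

How it is judged:
By the outcome, as a careful person would: the job done as asked, in the order asked, and still so for the second after the job is handed in, with the robot touching nothing.
It also fails if it takes over 58 s, if anything falls off the work surface, if the arm or the gripper's body presses on something with over 40 N, if the wrist force passes 120 N, or if a joint passes its speed limit or range.

## Robot

A 6-joint arm with a two-finger parallel gripper is mounted at the origin on the work surface. World frame = base frame: x ahead of the robot, y to its left, z up, the work surface at z = 0. Lengths are in mm, angles in rad, forces in N, time in s.
With the tool pointing down it reaches from about 300 to 825 mm from the base axis. Payload 5.4 kg.
Tool frame: the origin (TCP) lies midway between the tips of the shut fingers; the grasp point (between the pads) lies 19 mm behind it; z points along the fingers, y is the line along which they close (so a half turn about z gives the same grasp; the last joint's range is limited). The gripper opens to 92 mm and grips with 3 to 60 N. Pads are 20 mm wide; open, the fingers measure 128 mm over their backs; the gripper's body (75 mm by 189 mm) begins 69 mm behind the grasp point.
Start: joints at [-1.499, 0.158, 1.597, -0, 1.386, -0.21], TCP at [159.875, -552.31, 214.601] pointing down, gripper open.
Joint ranges: [-2.91, 2.91], [-0.94, 2.29], [0.18, 2.7], [-1.29, 4.43], [0.17, 2.64], [-3, 3]. Speed limits (rad/s): [2.57, 2.57, 3.14, 3.14, 3.14, 3.14].

## Interface

Orientations are given as [roll, pitch, yaw] about the fixed x, y, z axes, in that order (R = Rz(yaw) Ry(pitch) Rx(roll)).
In Python, from rig import robot, vision gives the robot as it stands.
- The arm moves only by the tool move_arm, never from a script. Its argument "targets" is a list of rows, each an object with "grip": the finger opening in mm, from 0 to 91.9; "xyz": the shift along the tool's x, y, z in mm, a list of three; "rot": the turn, a rotation vector about the tool's x, y, z in rad, a list of three. A call has 1 to 12 rows; each row is the pose to reach, as a shift and turn from the pose commanded when the call began, along the tool's axes at that moment; what a row does not reach only later rows make up. A row lasts 1/8 s, in which the tool goes at most 62.5 mm and 10.7 degrees, less where a joint would pass 70% of its speed; a pose out of reach is approached as far as the arm can. A call with a gripper value outside its range is refused whole. The fingers move at their own pace and stop on an object; the grip force is fixed at half the most. Time passes only in rows, so rows that repeat a pose let the fingers close. It gives the time, the measured TCP pose, the force, the opening and the grip force at its end, in the units of the state.
- robot.state(): the state, without advancing time (a new reading comes with each control period).
- vision.camera(name): name is "scene" or "top" or "wrist"; returns the picture (400x640x3 uint8, red, green, blue); there is no depth.
- vision.get_calibration(name): a dict with "fx", "fy", "cx", "cy" (pixels), "rvec" (rotation vector, rad) and "tvec" (3), from world to camera coordinates, as OpenCV has them; the wrist camera has in their place "tool_from_camera" (4x4, takes a point from camera to tool coordinates, whose origin is the TCP and whose axes are the flange's). Camera axes: x right, y down, z forward; pixel columns grow to the right and rows downward; lengths in mm; the calibration is good to about 2 mm. A picture is of the moment at which its call begins: read the wrist's pose just before it. get_calibration takes no time and is no camera call.
- robot.close_job(): hands the job in; it is judged then, once.
Trained networks look in the newest picture that a camera, given by its name, has taken for a name from the list of things; names that differ only in an ending like _2 or _b are one class to them, and where a whole thing is asked for, a point or a joint stands for the part that bears it (a point fixed in the world has none). Each returns a list of dicts, best first, with "confidence" (0 to 1); they miss things now and then, are a little off and sometimes report something else, mostly with a low value. They report only what shows in the picture. A call takes as long as a camera call. They do not tell look-alikes from the thing itself.
- vision.masks_of(camera, query): "mask" (400x640 bool, what is visible of it) and "uv" ([column, row] in pixels, amid what is visible of it).
The state is a dict: "time": time; "joint_pos": joint angles; "joint_velocities": joint speeds; "tau": joint torques, N m; "tool_pos": TCP position; "eef_rot": TCP orientation; "wrist_force": force on the tool from outside, world axes, zero at the start; "torque": the same for the moment, N m; "grip_width": finger opening in mm; "grasp_force": force on a finger pad.
Only numpy, scipy, OpenCV 4.12 (cv2) and the standard library are available. Lean on these libraries where they do the work, as an engineer would, in place of code of your own. Each camera call takes 0.05 s, during which the arm holds its last target. There are 200 camera calls.

## Working session

There is one attempt and no reset: what is moved stays moved. The work goes in short steps, Python scripts to look and compute and a tool call to move; the robot and the scene stay as the last step left them, time stands still between calls to the robot, and variables do not carry over. Pictures are saved under pics/ and viewed, at most 10 in all, crops included, and the job is handed in when it is done.

Besides the shell and the picture viewer there is one more tool, called after ">>>" in YAML: its name, and indented under it one key for each argument. move_arm: Moves the arm, as the interface text tells. Its arguments: {"type":"object","properties":{"targets":{"type":"array"}},"required":["targets"]}

```bash
ls; mkdir -p pics; python3 - <<'E'
from rig import robot, vision
import cv2,numpy as np
print(robot.state())
ims=[]
for n in ("scene","top"):
    im=vision.camera(n); cv2.imwrite(f"pics/{n}0.png",im[:,:,::-1])
    c=vision.get_calibration(n); print(n,c)
    for q in ("key_mid","safe_mouth","rest"):
        for d in vision.masks_of(n,q): print(n,q,d["confidence"],d["uv"],d["mask"].sum())
E
```

```text
pics
{'time': 0.0, 'joint_pos': array([-1.49911351e+00,  1.59038025e-01,  1.59820816e+00,  7.46454148e-06,
        1.38622815e+00, -2.10123873e-01]), 'joint_velocities': array([ 3.34859706e-04,  5.45750324e-04,  1.31565373e-03,  9.48348877e-04,
        1.79030761e-03, -5.60424228e-05]), 'tau': array([ 3.73341993e-05, -3.85572517e+01, -3.22104907e+01,  7.01079913e-02,
        3.78379680e-02, -1.46031157e-04]), 'tool_pos': array([ 159.82557087, -551.68895852,  213.63718896]), 'eef_rot': array([-3.13975389e+00, -3.99657148e-04,  2.81804941e-01]), 'wrist_force': array([-0.12827792, -0.28171857, -0.07621132]), 'torque': array([0.03121146, 0.03126987, 0.03542566]), 'grasp_force': 0.0, 'grip_width': 92.0453186191069}
scene {'fx': 439.1272564187741, 'fy': 439.1272564187741, 'cx': 323.9481842669682, 'cy': 199.57868975037564, 'rvec': array([ 1.83935859,  1.43395809, -0.71653308]), 'tvec': array([ -42.89629139, -244.70803209, 1491.7209817 ])}
scene key_mid 0.74 [195.5, 263.0] 651
scene key_mid 0.69 [277.7, 226.2] 264
scene safe_mouth 0.87 [433.9, 200.2] 3802
scene safe_mouth 0.78 [412.1, 150.1] 2272
scene safe_mouth 0.67 [276.9, 229.0] 288
scene rest 0.83 [275.7, 253.8] 2010
top {'fx': 470.45852930913554, 'fy': 470.45852930913554, 'cx': 304.47058027986793, 'cy': 197.26718140514092, 'rvec': array([ 2.15520272, -2.13960861,  0.17875698]), 'tvec': array([ -98.83271063,  539.29486407, 1258.60140529])}
top key_mid 0.81 [348.5, 180.6] 368
top key_mid 0.55 [410.3, 189.1] 389
top safe_mouth 0.77 [176.4, 287.4] 3579
top safe_mouth 0.68 [199.2, 201.0] 3358
top rest 0.97 [345.3, 193.9] 1491
```

```bash
python3 - <<'E'
import cv2,numpy as np
a=cv2.imread("pics/scene0.png");b=cv2.imread("pics/top0.png")
cv2.imwrite("pics/both.png",cv2.resize(np.vstack([a[100:340,100:500],b[90:350,100:500]]),None,fx=1.2,fy=1.2,interpolation=cv2.INTER_CUBIC))
E
```

```text
(no output)
```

View pics/both.png

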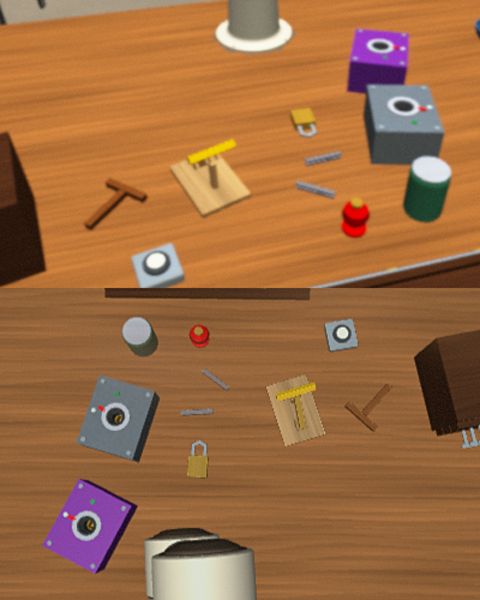

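Candidates for the key are the yellow one on the rest (top 348,180) and a brown look-alike lying flat (top 410,189); the yellow one is meant. For the safe there is a grey one (top 199,201) and a purple one (176,287); the grey one is meant. I'll confirm both in one enlarged crop and measure.

```bash
cat > h.py <<'E'
import cv2,numpy as np
from rig import robot,vision
from scipy.spatial.transform import Rotation as Ro
def cam(n):
    c=vision.get_calibration(n); K=np.array([[c["fx"],0,c["cx"]],[0,c["fy"],c["cy"]],[0,0,1]])
    return K,c
def ext(n,st=None):
    K,c=cam(n)
    if n!="wrist": return K,cv2.Rodrigues(np.array(c["rvec"]))[0],np.array(c["tvec"]).ravel()
    T=np.eye(4);T[:3,:3]=Ro.from_euler("xyz",st["eef_rot"]).as_matrix();T[:3,3]=st["tool_pos"]
    W=np.linalg.inv(T@np.array(c["tool_from_camera"]));return K,W[:3,:3],W[:3,3]
def proj(E,p):
    K,R,t=E;q=(R@np.atleast_2d(p).T).T+t;q=q@K.T;return q[:,:2]/q[:,2:]
def onz(E,uv,z):
    K,R,t=E;uv=np.atleast_2d(uv);d=np.c_[uv,np.ones(len(uv))]@np.linalg.inv(K).T@R;o=-R.T@t
    return o+d*((z-o[2])/d[:,2])[:,None]
def tri(E1,u1,E2,u2):
    P=[K@np.c_[R,t] for K,R,t in(E1,E2)]
    X=cv2.triangulatePoints(P[0],P[1],np.array(u1,float).reshape(2,1),np.array(u2,float).reshape(2,1)).ravel();return X[:3]/X[3]
def hsv(im,lo,hi): return cv2.inRange(cv2.cvtColor(im,cv2.COLOR_RGB2HSV),lo,hi)
def blob(m,minA=1):
    n,l,s,c=cv2.connectedComponentsWithStats(m);return [(c[i],s[i,4]) for i in range(1,n) if s[i,4]>=minA]
E
python3 - <<'E'
from h import *
im={n:cv2.imread(f"pics/{n}0.png")[:,:,::-1].copy() for n in("scene","top")}
S,T=ext("scene"),ext("top")
ends={}
for n,box in(("scene",(230,200,320,250)),("top",(310,150,380,200))):
    m=hsv(im[n],(23,200,120),(33,255,255));k=np.zeros_like(m);k[box[1]:box[3],box[0]:box[2]]=255;m&=k
    r=cv2.minAreaRect(cv2.findNonZero(m));print(n,r)
    p=cv2.boxPoints(r);d=[np.linalg.norm(p[0]-p[1]),np.linalg.norm(p[1]-p[2])]
    e=[(p[0]+p[1])/2,(p[2]+p[3])/2] if d[0]<d[1] else [(p[1]+p[2])/2,(p[3]+p[0])/2]
    ends[n]=sorted(e,key=lambda q:q[0]);print(ends[n])
for a in(0,1):
  for b in(0,1): print(a,b,tri(S,ends["scene"][a],T,ends["top"][b]))
# safe
for nm,lo,hi in(("red",(0,150,120),(8,255,255)),("green",(50,120,60),(80,255,255)),("white",(0,0,200),(179,40,255))):
    m=hsv(im["top"],lo,hi)
    for c,a in blob(m[155:250,155:240].copy(),2): 
        uv=c+[155,155];print(nm,a,uv,onz(T,uv,85)[0])
c1=cv2.resize(im["top"][150:250,150:250],(590,590),interpolation=cv2.INTER_CUBIC)
c2=cv2.resize(im["top"][150:220,310:345+35],(295,295),interpolation=cv2.INTER_CUBIC)[:, :200]
c3=cv2.resize(im["scene"][200:290,235:315],(200,225),interpolation=cv2.INTER_CUBIC)
R=np.zeros((590,200,3),np.uint8);R[:295]=c2;R[295:520]=c3
cv2.imwrite("pics/c1.png",np.hstack([c1,R])[:,:,::-1])
print(proj(T,[[160,-552,213]]))
E
```

```text
scene ((275.82757568359375, 226.06895446777344), (6.685031890869141, 40.85297775268555), 68.19859313964844)
[array([256.86206, 233.65517], dtype=float32), array([294.7931 , 218.48274], dtype=float32)]
top ((346.3027648925781, 175.9837646484375), (6.175803184509277, 32.9376220703125), 72.89727020263672)
[array([330.56223, 180.82701], dtype=float32), array([362.0433 , 171.14052], dtype=float32)]
0 0 [ 582.62782896 -204.6607091    75.39547883]
0 1 [ 602.87702671 -247.59332155   99.69015925]
1 0 [ 575.73137606 -162.46345604  101.04274711]
1 1 [ 606.26746058 -208.0570844   138.05055718]
red 12 [183.5 189.5] [551.668364   228.76276019  85.        ]
green 8 [196.875 177.875] [583.58309492 194.45693675  85.        ]
white 6 [194.83333333 187.16666667] [558.25044922 198.85873891  85.        ]
white 2 [199.5 187.5] [557.45287783 186.38501975  85.        ]
white 23 [187.13043478 194.95652174] [537.00044892 218.4484775   85.        ]
white 39 [202.56410256 198.74358974] [527.13210874 177.0248009   85.        ]
white 5 [177.2 191.6] [545.84437    245.25472038  85.        ]
white 2 [188.  202.5] [516.71418777 215.2454737   85.        ]
white 7 [191.42857143 205.28571429] [509.31408222 205.83705371  85.        ]
[[503.6463781  351.21119168]]
```

View pics/c1.png

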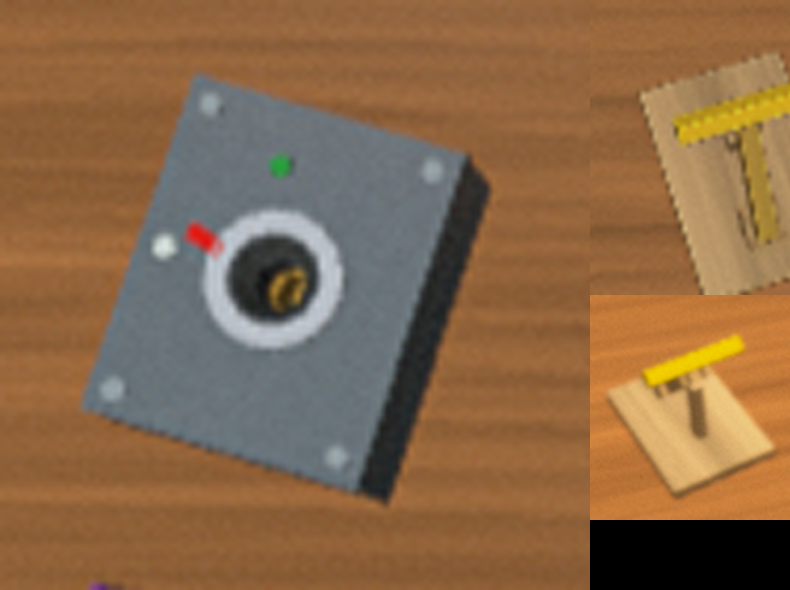

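The crop confirms the yellow key on the rest and the grey safe, whose red pointer sits just clockwise of the white dot. The bar triangulates to 89 mm long with its centre at z≈100, which fits. I'll move above the key and look from close by.

```bash
cat >> h.py <<'E'
def Rdown(yaw,tilt=0):  # tilt: fingers lean forward along heading yaw (about tool y)
    return Ro.from_euler("xyz",[np.pi,0,yaw])*Ro.from_euler("y",tilt)
def rel(p,R,st=None):
    st=st or robot.state();C=Ro.from_euler("xyz",st["eef_rot"])
    print("xyz",C.inv().apply(np.array(p)-st["tool_pos"]).round(1),"rot",(C.inv()*R).as_rotvec().round(3))
E
python3 - <<'E'
from h import *
print(Rdown(.3,.78).apply([0,0,1]))
rel([530,-223,215],Rdown(.308))
S,T=ext("scene"),ext("top")
f=lambda a,b:(np.array([a,b])/5.9+150)
for z in(0,85):print(vision.get_calibration("wrist")["tool_from_camera"] if z==0 else "")
P=onz(T,[f(*c) for c in((85,408),(197,77),(468,155),(360,492),(273,278),(203,237),(165,245),(281,166))],85);print(P.round(1))
E
```

```text
[ 0.67186849  0.20783328 -0.71091354]
xyz [ 447.1 -213.3   -0.5] rot [-0.    -0.    -0.026]
[[-1.10113003e-04 -9.67799860e-01 -2.51720913e-01  6.91043932e+01]
 [ 9.99999981e-01 -1.47285325e-04  1.28832029e-04  1.73456371e-01]
 [-1.61758417e-04 -2.51720894e-01  9.67799858e-01 -1.69389868e+02]
 [ 0.00000000e+00  0.00000000e+00  0.00000000e+00  1.00000000e+00]]

[[471.8 275.4  85. ]
 [623.9 232.3  85. ]
 [588.7 107.8  85. ]
 [435.  151.2  85. ]
 [531.4 193.9  85. ]
 [549.9 226.3  85. ]
 [546.1 243.2  85. ]
 [582.9 192.4  85. ]]
```

>>> move_arm:
  targets:
    - {"grip": 91.9, "xyz": [50, -24, 0], "rot": [0, 0, 0]}
    - {"grip": 91.9, "xyz": [105, -50, 0], "rot": [0, 0, 0]}
    - {"grip": 91.9, "xyz": [160, -76, 0], "rot": [0, 0, -0.026]}
    - {"grip": 91.9, "xyz": [215, -103, 0], "rot": [0, 0, -0.026]}
    - {"grip": 91.9, "xyz": [270, -129, 0], "rot": [0, 0, -0.026]}
    - {"grip": 91.9, "xyz": [325, -155, 0], "rot": [0, 0, -0.026]}
    - {"grip": 91.9, "xyz": [380, -181, 0], "rot": [0, 0, -0.026]}
    - {"grip": 91.9, "xyz": [430, -205, 0], "rot": [0, 0, -0.026]}
    - {"grip": 91.9, "xyz": [447, -213, 0], "rot": [0, 0, -0.026]}
    - {"grip": 91.9, "xyz": [447, -213, 0], "rot": [0, 0, -0.026]}

```text
time: 1.65
tool_pos: [530.2, -223.1, 214.4]
eef_rot: [3.142, 0.001, 0.309]
wrist_force: [1.1, -0.0, 0.6]
grip_width: 91.9
grasp_force: 0.0
```

```bash
python3 - <<'E'
from h import *
st=robot.state();print(st["time"],st["tool_pos"],st["eef_rot"],st["joint_pos"].round(2))
im=vision.camera("wrist");E=ext("wrist",st)
m=hsv(im,(22,190,90),(33,255,255))
cs,_=cv2.findContours(m,0,2);c=max(cs,key=cv2.contourArea);r=cv2.minAreaRect(c);print(r)
b=np.array([589.3,-205,100.4]);h=np.array([.953,.304,0]);z=(h+[0,0,1])*.7071;y=np.array([.3035,-.953,0]);x=np.cross(y,z)
pts=[b+45*y,b-45*y,b,b-47*z,b-102*z,b-102*z+7*y,b-102*z-7*y]
o=im[:,:,::-1].copy()
for p in proj(E,pts): cv2.circle(o,tuple(int(v) for v in p),3,(255,0,255),1)
print(proj(E,pts).round(1))
cv2.imwrite("pics/w1.png",o)
E
```

```text
1.65 [ 530.16580494 -223.12148244  214.43919262] [3.14156590e+00 6.18548876e-04 3.09457320e-01] [-0.61  0.16  1.6  -0.    1.39  0.65]
((324.5, 130.5), (21.0, 103.0), 90.0)
[[374.9 128.8]
 [273.7 128.7]
 [324.3 128.7]
 [324.2 161.3]
 [324.1 190.2]
 [330.1 190.2]
 [318.1 190.2]]
```

View pics/w1.png

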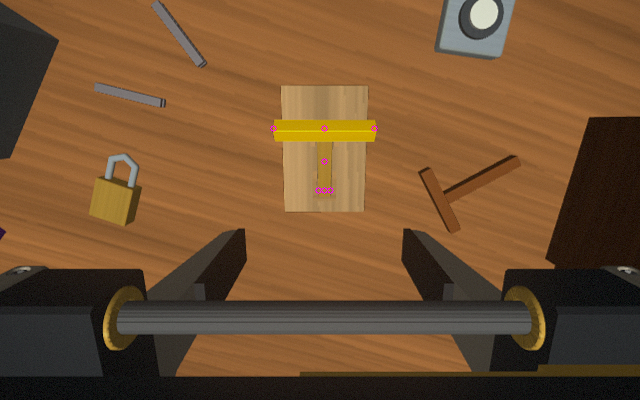

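The wrist view agrees: the bar is centred at (324,130), the shank runs down to about (324,195), and my predicted points lie on it. I'll descend and grip the shank.

>>> move_arm:
  targets:
    - {"grip": 91.9, "xyz": [30, 0, 40], "rot": [0, 0, 0]}
    - {"grip": 91.9, "xyz": [30, 0, 90], "rot": [0, 0, 0]}
    - {"grip": 91.9, "xyz": [30, 0, 135], "rot": [0, 0, 0]}
    - {"grip": 91.9, "xyz": [30, 0, 165], "rot": [0, 0, 0]}
    - {"grip": 91.9, "xyz": [30, 0, 165], "rot": [0, 0, 0]}
    - {"grip": 0, "xyz": [30, 0, 165], "rot": [0, 0, 0]}
    - {"grip": 0, "xyz": [30, 0, 165], "rot": [0, 0, 0]}
    - {"grip": 0, "xyz": [30, 0, 165], "rot": [0, 0, 0]}
    - {"grip": 0, "xyz": [30, 0, 165], "rot": [0, 0, 0]}
    - {"grip": 0, "xyz": [30, 0, 165], "rot": [0, 0, 0]}
    - {"grip": 0, "xyz": [30, 0, 165], "rot": [0, 0, 0]}

```text
time: 3.08
tool_pos: [558.6, -214.2, 49.6]
eef_rot: [-3.141, 0.0, 0.308]
wrist_force: [0.0, 0.4, -0.2]
grip_width: 34.0
grasp_force: 0.0
```

>>> move_arm:
  targets:
    - {"grip": 0, "xyz": [0, 0, 0], "rot": [0, 0, 0]}
    - {"grip": 0, "xyz": [0, 0, 0], "rot": [0, 0, 0]}
    - {"grip": 0, "xyz": [0, 0, 0], "rot": [0, 0, 0]}
    - {"grip": 0, "xyz": [0, 0, 0], "rot": [0, 0, 0]}
    - {"grip": 0, "xyz": [0, 0, -10], "rot": [0, 0, 0]}
    - {"grip": 0, "xyz": [0, 0, -35], "rot": [0, 0, 0]}
    - {"grip": 0, "xyz": [0, 0, -75], "rot": [0, 0, 0]}
    - {"grip": 0, "xyz": [0, 0, -115], "rot": [0, 0, 0]}
    - {"grip": 0, "xyz": [0, 0, -150], "rot": [0, 0, 0]}
    - {"grip": 0, "xyz": [0, 0, -150], "rot": [0, 0, 0]}

```text
time: 4.32
tool_pos: [560.4, -215.4, 203.3]
eef_rot: [3.136, -0.004, 0.308]
wrist_force: [0.8, 0.5, -3.8]
grip_width: 13.8
grasp_force: 30.0
```

```bash
cat >> h.py <<'E'
M=np.array([530.5,192.5,85.]); YAW=-0.517
def keypose(tipz,s=57,yaw=YAW,m=M):  # TCP pose for upright key
    R=Rdown(yaw,np.pi/4);g=m+[0,0,tipz+s];return g+19*R.apply([0,0,1]),R
E
python3 - <<'E'
from h import *
p,R=keypose(30);print(p);rel(p,R)
print(robot.state()["joint_pos"].round(2))
E
```

```text
[542.17915001 185.85940853 158.56497116]
xyz [ 104.  -388.1   43.1] rot [-0.32   0.733  0.782]
[-0.57  0.23  1.54  0.    1.37  0.69]
```

>>> move_arm:
  targets:
    - {"grip": 0, "xyz": [13, -48, 0], "rot": [-0.04, 0.092, 0.098]}
    - {"grip": 0, "xyz": [26, -97, 0], "rot": [-0.08, 0.183, 0.195]}
    - {"grip": 0, "xyz": [39, -145, 0], "rot": [-0.12, 0.275, 0.293]}
    - {"grip": 0, "xyz": [52, -194, 0], "rot": [-0.16, 0.367, 0.391]}
    - {"grip": 0, "xyz": [65, -242, 0], "rot": [-0.2, 0.458, 0.489]}
    - {"grip": 0, "xyz": [78, -291, 0], "rot": [-0.24, 0.55, 0.587]}
    - {"grip": 0, "xyz": [91, -340, 10], "rot": [-0.28, 0.641, 0.684]}
    - {"grip": 0, "xyz": [104, -388, 30], "rot": [-0.32, 0.733, 0.782]}
    - {"grip": 0, "xyz": [104, -388, 33], "rot": [-0.32, 0.733, 0.782]}
    - {"grip": 0, "xyz": [104, -388, 33], "rot": [-0.32, 0.733, 0.782]}

```text
time: 5.58
tool_pos: [541.3, 178.6, 175.1]
eef_rot: [3.127, -0.749, -0.488]
wrist_force: [-0.9, -1.3, -2.9]
grip_width: 14.2
grasp_force: 29.9
```

```bash
python3 - <<'E'
from h import *
st=robot.state();print(st["time"],st["joint_pos"].round(2))
p,R=keypose(40);rel(p,R)
a=vision.camera("wrist");b=vision.camera("scene");t=vision.camera("top")
g=st["tool_pos"]+Ro.from_euler("xyz",st["eef_rot"]).apply([0,0,-19])
kz=Ro.from_euler("xyz",st["eef_rot"]).apply([.7071,0,-.7071]);print(g,kz)
pts=[g+45*kz,g-57*kz,M]
for n,im in(("wrist",a),("scene",b),("top",t)):
    im0=im
    cv2.imwrite(f"pics/{n}2.png",im[:,:,::-1])
    print(n,proj(ext(n,st),pts).round(1).tolist())
c=cv2.resize(b[100:250,350:500],(400,400),interpolation=cv2.INTER_CUBIC);d=cv2.resize(t[150:250,150:250],(400,400),interpolation=cv2.INTER_CUBIC)
w=cv2.resize(a,(320,200))
o=np.zeros((600,800,3),np.uint8);o[:400,:400]=c;o[:400,400:]=d;o[400:,:320]=w
cv2.imwrite("pics/v2.png",o[:,:,::-1])
E
```

```text
5.575 [ 0.42 -0.02  2.05 -0.85  0.81  3.  ]
xyz [-6.4 -6.9  2.9] rot [-0.006  0.036  0.021]
[529.99069878 184.88002909 189.04575463] [ 0.03675579 -0.00820997  0.99928096]
wrist [[321.2, 216.7], [322.0, 285.7], [312.4, 300.6]]
scene [[441.6, 134.7], [434.6, 171.9], [435.0, 188.2]]
top [[186.7, 187.3], [195.6, 195.7], [196.8, 197.4]]
```

View pics/v2.png

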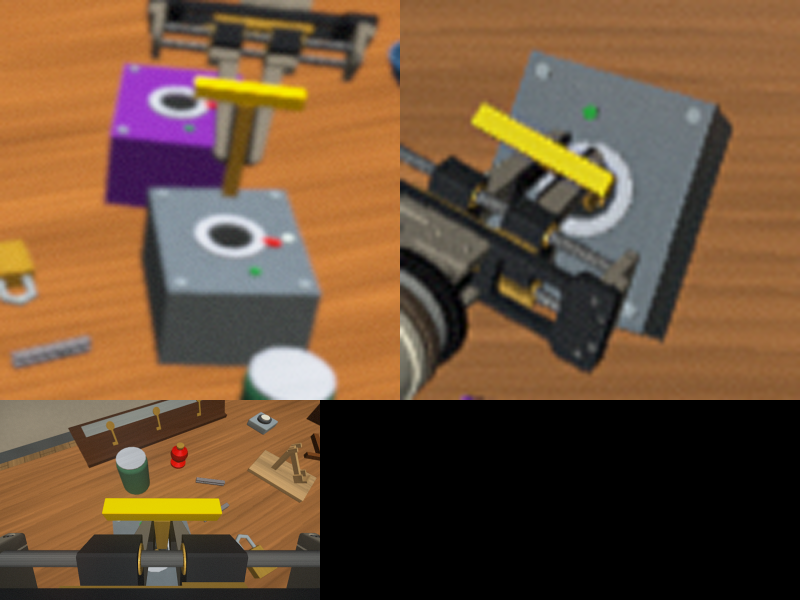

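The scene view shows the key upright above the grey mouth, with the bar at (443,135), the tip at (437,173) and the mouth at (437,189). Joint 6 sits at its limit, so I'll use a slightly smaller yaw of -0.40, which is still inside the socket's tolerance.

```bash
python3 - <<'E'
from h import *
p,R=keypose(30,yaw=-.40);rel(p,R)
E
```

```text
xyz [-13.8  -8.3  10.4] rot [ 0.074  0.038 -0.066]
```

>>> move_arm:
  targets:
    - {"grip": 0, "xyz": [-7, -4, 5], "rot": [0.037, 0.019, -0.033]}
    - {"grip": 0, "xyz": [-14, -8, 10], "rot": [0.074, 0.038, -0.066]}
    - {"grip": 0, "xyz": [-14, -8, 10], "rot": [0.074, 0.038, -0.066]}
    - {"grip": 0, "xyz": [-14, -8, 10], "rot": [0.074, 0.038, -0.066]}

```text
time: 6.22
tool_pos: [545.2, 183.8, 164.8]
eef_rot: [-3.138, -0.784, -0.404]
wrist_force: [-0.3, -0.7, -2.5]
grip_width: 13.8
grasp_force: 30.0
```

```bash
python3 - <<'E'
from h import *
print(robot.state()["joint_pos"].round(3))
for z in(30,5,-34):
  p,R=keypose(z,yaw=-.40);print(p);rel(p,R)
E
```

```text
[ 0.4   -0.046  2.116 -0.919  0.69   2.995]
[542.87448102 187.26815334 158.56497116]
xyz [-6.9 -2.3  2. ] rot [-0.001  0.001 -0.003]
[542.87448102 187.26815334 133.56497116]
xyz [-24.5  -2.2  19.7] rot [-0.001  0.001 -0.003]
[542.87448102 187.26815334  94.56497116]
xyz [-52.1  -2.1  47.3] rot [-0.001  0.001 -0.003]
```

```bash
python3 - <<'E'
from h import *
for y in np.linspace(-.4,1.054,10)[1:]:
  p,R=keypose(35,yaw=y);rel(p,R)
E
```

```text
xyz [-3.5 -4.5 -1.7] rot [ 0.113  0.001 -0.117]
xyz [-3.8 -6.6 -2.1] rot [ 0.227  0.001 -0.232]
xyz [-4.5 -8.6 -2.7] rot [ 0.342  0.001 -0.346]
xyz [ -5.3 -10.4  -3.5] rot [ 0.456  0.    -0.46 ]
xyz [ -6.3 -12.   -4.5] rot [ 0.57   0.    -0.575]
xyz [ -7.5 -13.4  -5.7] rot [ 0.684 -0.    -0.689]
xyz [ -8.8 -14.5  -7. ] rot [ 0.798 -0.    -0.803]
xyz [-10.3 -15.2  -8.4] rot [ 0.913 -0.001 -0.917]
xyz [-11.8 -15.6  -9.9] rot [ 1.027e+00 -1.000e-03 -1.032e+00]
```

>>> move_arm:
  targets:
    - {"grip": 0, "xyz": [-3.5, -4.5, -1.7], "rot": [0.113, 0, -0.117]}
    - {"grip": 0, "xyz": [-3.8, -6.6, -2.1], "rot": [0.227, 0, -0.232]}
    - {"grip": 0, "xyz": [-4.5, -8.6, -2.7], "rot": [0.342, 0, -0.346]}
    - {"grip": 0, "xyz": [-5.3, -10.4, -3.5], "rot": [0.456, 0, -0.46]}
    - {"grip": 0, "xyz": [-6.3, -12, -4.5], "rot": [0.57, 0, -0.575]}
    - {"grip": 0, "xyz": [-7.5, -13.4, -5.7], "rot": [0.684, 0, -0.689]}
    - {"grip": 0, "xyz": [-8.8, -14.5, -7], "rot": [0.798, 0, -0.803]}
    - {"grip": 0, "xyz": [-10.3, -15.2, -8.4], "rot": [0.913, 0, -0.917]}
    - {"grip": 0, "xyz": [-11.8, -15.6, -9.9], "rot": [1.027, 0, -1.032]}
    - {"grip": 0, "xyz": [-11.8, -15.6, -9.9], "rot": [1.027, 0, -1.032]}
    - {"grip": 0, "xyz": [-11.8, -15.6, -9.9], "rot": [1.027, 0, -1.032]}

```text
time: 7.6
tool_pos: [537.3, 204.9, 164.8]
eef_rot: [-3.132, -0.757, 0.822]
wrist_force: [1.2, 0.0, -3.3]
grip_width: 13.8
grasp_force: 30.0
```

```bash
python3 - <<'E'
from h import *
print(robot.state()["joint_pos"].round(3))
YB=1.054
for z in(8,-34):
  p,R=keypose(z,yaw=YB);print(p);rel(p,R)
st=robot.state()
b=vision.camera("scene");t=vision.camera("top")
C=Ro.from_euler("xyz",st["eef_rot"])
g=st["tool_pos"]+C.apply([0,0,-19])
kz=C.apply([.7071,0,-.7071])
pts=[g+45*kz,g-57*kz,M]
for n,im in(("scene",b),("top",t)):
    im=im.copy()
    for q in proj(ext(n,st),pts): cv2.circle(im,tuple(int(round(v)) for v in q),1,(255,0,255),-1)
    if n=="scene": b=im
    else: t=im
    print(n,proj(ext(n,st),pts).round(1).tolist())
c=cv2.resize(b[100:220,380:500],(400,400),interpolation=cv2.INTER_NEAREST);d=cv2.resize(t[150:250,150:250],(400,400),interpolation=cv2.INTER_NEAREST)
cv2.imwrite("pics/v3.png",np.hstack([c,d])[:,:,::-1])
E
```

```text
[-0.207 -0.178  2.221  0.881  0.877  0.028]
[537.1382126  204.18050228 136.56497116]
xyz [-19.9   0.6  20.1] rot [ 0.153  0.027 -0.167]
[537.1382126  204.18050228  94.56497116]
xyz [-48.7   0.8  50.6] rot [ 0.153  0.027 -0.167]
scene [[445.2, 137.8], [437.3, 174.9], [435.0, 188.2]]
top [[182.9, 188.9], [193.0, 196.6], [196.8, 197.4]]
```

View pics/v3.png

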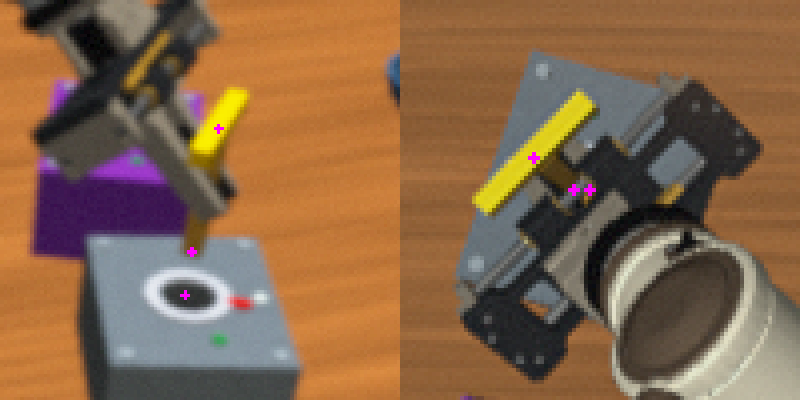

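The overlay points lie on the bar, the tip and the mouth. The turn is not finished yet, so I'll complete it while coming down.

>>> move_arm:
  targets:
    - {"grip": 0, "xyz": [-3, 0, 3], "rot": [0.077, 0.014, -0.083]}
    - {"grip": 0, "xyz": [-6, 0.5, 6], "rot": [0.153, 0.027, -0.167]}
    - {"grip": 0, "xyz": [-12, 0.6, 12], "rot": [0.153, 0.027, -0.167]}
    - {"grip": 0, "xyz": [-20, 0.6, 20], "rot": [0.153, 0.027, -0.167]}
    - {"grip": 0, "xyz": [-20, 0.6, 20], "rot": [0.153, 0.027, -0.167]}
    - {"grip": 0, "xyz": [-20, 0.6, 20], "rot": [0.153, 0.027, -0.167]}

```text
time: 8.45
tool_pos: [536.4, 204.5, 135.2]
eef_rot: [-3.137, -0.783, 1.044]
wrist_force: [0.0, -0.0, -2.2]
grip_width: 13.4
grasp_force: 30.0
```

```bash
python3 - <<'E'
from h import *
print(robot.state()["joint_pos"].round(3))
for z in(0,-15,-28):
  p,R=keypose(z,yaw=1.054);print(p);rel(p,R)
E
```

```text
[-0.27  -0.013  2.154  0.937  1.013 -0.273]
[537.1382126  204.18050228 128.56497116]
xyz [-4.6  0.8  4.8] rot [ 0.003  0.002 -0.007]
[537.1382126  204.18050228 113.56497116]
xyz [-15.2   0.9  15.4] rot [ 0.003  0.002 -0.007]
[537.1382126  204.18050228 100.56497116]
xyz [-24.4   0.9  24.7] rot [ 0.003  0.002 -0.007]
```

>>> move_arm:
  targets:
    - {"grip": 0, "xyz": [-4.6, 0.8, 4.8], "rot": [0, 0, 0]}
    - {"grip": 0, "xyz": [-10, 0.9, 10], "rot": [0, 0, 0]}
    - {"grip": 0, "xyz": [-15, 0.9, 15.4], "rot": [0, 0, 0]}
    - {"grip": 0, "xyz": [-20, 0.9, 20], "rot": [0, 0, 0]}
    - {"grip": 0, "xyz": [-25.5, 0.9, 26], "rot": [0, 0, 0]}
    - {"grip": 0, "xyz": [-25.5, 0.9, 26], "rot": [0, 0, 0]}

```text
time: 9.2
tool_pos: [537.6, 203.8, 98.0]
eef_rot: [-3.137, -0.783, 1.043]
wrist_force: [5.0, 3.3, -5.7]
grip_width: 13.9
grasp_force: 30.0
```

>>> move_arm:
  targets:
    - {"grip": 30, "xyz": [0, 0, 0], "rot": [0, 0, 0]}
    - {"grip": 60, "xyz": [0, 0, 0], "rot": [0, 0, 0]}
    - {"grip": 91.9, "xyz": [0, 0, 0], "rot": [0, 0, 0]}
    - {"grip": 91.9, "xyz": [0, 0, 0], "rot": [0, 0, 0]}
    - {"grip": 91.9, "xyz": [0, 0, 0], "rot": [0, 0, 0]}
    - {"grip": 91.9, "xyz": [0, 0, 0], "rot": [0, 0, 0]}
    - {"grip": 91.9, "xyz": [-10, 0, -10], "rot": [0, 0, 0]}
    - {"grip": 91.9, "xyz": [-25, 0, -25], "rot": [0, 0, 0]}
    - {"grip": 91.9, "xyz": [-45, 0, -45], "rot": [0, 0, 0]}
    - {"grip": 91.9, "xyz": [-45, 0, -75], "rot": [0, 0, 0]}
    - {"grip": 91.9, "xyz": [-45, 0, -120], "rot": [0, 0, 0]}
    - {"grip": 91.9, "xyz": [-45, 0, -160], "rot": [0, 0, 0]}

```text
time: 10.7
tool_pos: [465.2, 77.2, 182.5]
eef_rot: [-3.14, -0.785, 1.046]
wrist_force: [0.3, -0.2, 0.5]
grip_width: 91.9
grasp_force: 0.0
```

```bash
python3 - <<'E'
from h import *
st=robot.state();print(st["joint_pos"].round(2))
a=vision.camera("wrist");b=vision.camera("scene");t=vision.camera("top")
cv2.imwrite("pics/scene4.png",b[:,:,::-1]);cv2.imwrite("pics/top4.png",t[:,:,::-1]);cv2.imwrite("pics/wrist4.png",a[:,:,::-1])
c=cv2.resize(b[100:220,380:500],(400,400),interpolation=cv2.INTER_CUBIC);d=cv2.resize(t[150:250,150:250],(400,400),interpolation=cv2.INTER_CUBIC)
w=cv2.resize(a,(320,200));o=np.zeros((600,800,3),np.uint8);o[:400,:400]=c;o[:400,400:]=d;o[400:,:320]=w
cv2.imwrite("pics/v4.png",o[:,:,::-1])
E
```

```text
[-0.66 -0.26  2.26  0.8   1.36 -0.4 ]
```

View pics/v4.png

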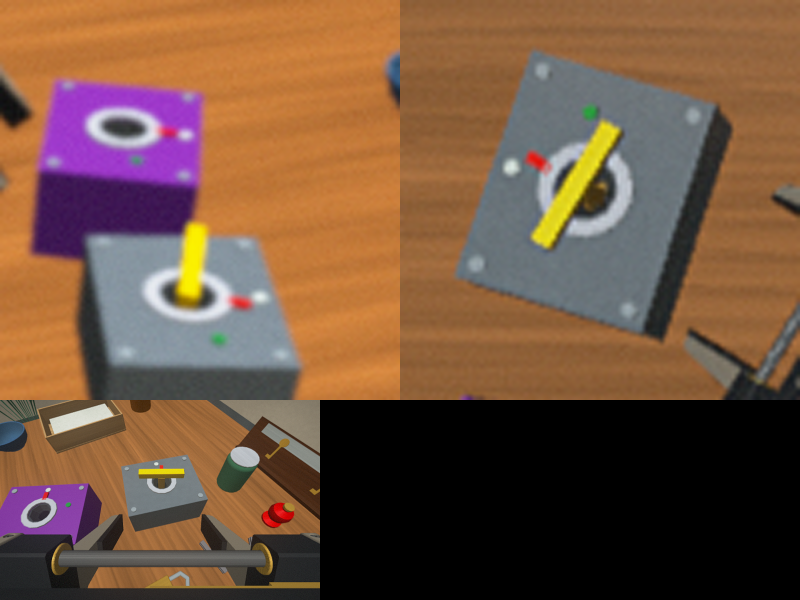

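The key stands in the grey mouth, with its bar in the top picture at about (194,196). I'll measure the bar's height and direction.

```bash
cat >> h.py <<'E'
BX={"scene":(420,155,460,205),"top":(178,175,212,217)}
def bar(n,im):
    m=hsv(im,(22,180,110),(33,255,255));b=BX[n];k=np.zeros_like(m);k[b[1]:b[3],b[0]:b[2]]=255;m&=k
    cs,_=cv2.findContours(m,0,2);c=max(cs,key=cv2.contourArea);r=cv2.minAreaRect(c)
    p=cv2.boxPoints(r);e=[(p[0]+p[1])/2,(p[2]+p[3])/2] if np.linalg.norm(p[0]-p[1])<np.linalg.norm(p[1]-p[2]) else [(p[1]+p[2])/2,(p[3]+p[0])/2]
    return sorted(e,key=lambda q:q[1])
E
python3 - <<'E'
from h import *
im={n:cv2.imread(f"pics/{n}4.png")[:,:,::-1].copy() for n in("scene","top")}
S,T=ext("scene"),ext("top");bs,bt=bar("scene",im["scene"]),bar("top",im["top"]);print(bs,bt)
for z in(119,135,151):
  q=onz(T,np.array(bt),z);d=q[0]-q[1];print(z,q.round(1),np.linalg.norm(d),np.arctan2(d[1],d[0]))
for a in(0,1): print([tri(S,bs[i],T,bt[i^a]).round(1) for i in(0,1)])
t=im["top"]
for lo,hi in(((0,150,120),(8,255,255)),((50,120,60),(80,255,255))):
  for c,a in blob(hsv(t,lo,hi)[155:250,155:240].copy(),4): print(a,onz(T,c+[155,155],85)[0])
E
```

```text
[array([438.0693 , 166.80693], dtype=float32), array([435.63364, 191.16338], dtype=float32)] [array([202.2941 , 181.17645], dtype=float32), array([184.82352, 210.2941 ], dtype=float32)]
119 [[568.3 172.5 119. ]
 [491.5 214.5 119. ]] 87.47929711893313 -0.4998863266361623
135 [[565.3 169.2 135. ]
 [489.6 210.6 135. ]] 86.32102676128387 -0.49988632663616167
151 [[562.3 165.9 151. ]
 [487.6 206.7 151. ]] 85.16275640363457 -0.49988632663616195
[array([560.8, 166.6, 169.8]), array([497.7, 224.6,  48. ])]
[array([491.5, 214.2, 118.5]), array([569.9, 173.6, 108.1])]
12 [551.668364   228.76276019  85.        ]
8 [583.58901186 193.78862417  85.        ]
```

The bar's centre is at z≈113 and its yaw is -0.50, in line with the socket, so the key appears to have dropped home already. I'll take it by the bar from above.

```bash
python3 - <<'E'
from h import *
from scipy.spatial.transform import Slerp
st=robot.state();C=Ro.from_euler("xyz",st["eef_rot"]);G=Rdown(2.642);p0=st["tool_pos"];p1=np.array([530.7,193.9,185])
print((C.inv()*G).as_rotvec())
s=Slerp([0,1],Ro.concatenate([C,G]))
for f in np.linspace(0,1,12)[1:]:
  p=p0+(p1-p0)*f+[0,0,50*np.sin(np.pi*f)];rel(p,s(f),st)
E
```

```text
[ 0.62464401 -0.60490639 -1.50645334]
xyz [18.7 -0.3 -1.6] rot [ 0.057 -0.055 -0.137]
xyz [36.6 -0.6 -2.3] rot [ 0.114 -0.11  -0.274]
xyz [53.  -0.9 -1.5] rot [ 0.17  -0.165 -0.411]
xyz [67.2 -1.2  1.4] rot [ 0.227 -0.22  -0.548]
xyz [78.8 -1.5  7. ] rot [ 0.284 -0.275 -0.685]
xyz [87.5 -1.9 15.4] rot [ 0.341 -0.33  -0.822]
xyz [93.5 -2.2 26.7] rot [ 0.398 -0.385 -0.959]
xyz [96.8 -2.6 40.5] rot [ 0.454 -0.44  -1.096]
xyz [98.  -2.9 56.6] rot [ 0.511 -0.495 -1.233]
xyz [97.6 -3.3 74.1] rot [ 0.568 -0.55  -1.37 ]
xyz [96.4 -3.6 92.5] rot [ 0.625 -0.605 -1.506]
```

>>> move_arm:
  targets:
    - {"grip": 91.9, "xyz": [18.7, -0.3, -1.6], "rot": [0.057, -0.055, -0.137]}
    - {"grip": 91.9, "xyz": [36.6, -0.6, -2.3], "rot": [0.114, -0.11, -0.274]}
    - {"grip": 91.9, "xyz": [53, -0.9, -1.5], "rot": [0.17, -0.165, -0.411]}
    - {"grip": 91.9, "xyz": [67.2, -1.2, 1.4], "rot": [0.227, -0.22, -0.548]}
    - {"grip": 91.9, "xyz": [78.8, -1.5, 7], "rot": [0.284, -0.275, -0.685]}
    - {"grip": 91.9, "xyz": [87.5, -1.9, 15.4], "rot": [0.341, -0.33, -0.822]}
    - {"grip": 91.9, "xyz": [93.5, -2.2, 26.7], "rot": [0.398, -0.385, -0.959]}
    - {"grip": 91.9, "xyz": [96.8, -2.6, 40.5], "rot": [0.454, -0.44, -1.096]}
    - {"grip": 91.9, "xyz": [98, -2.9, 56.6], "rot": [0.511, -0.495, -1.233]}
    - {"grip": 91.9, "xyz": [97.6, -3.3, 74.1], "rot": [0.568, -0.55, -1.37]}
    - {"grip": 91.9, "xyz": [96.4, -3.6, 92.5], "rot": [0.625, -0.605, -1.506]}
    - {"grip": 91.9, "xyz": [96.4, -3.6, 92.5], "rot": [0.625, -0.605, -1.506]}

```text
time: 12.35
tool_pos: [526.9, 198.3, 180.1]
eef_rot: [-3.139, -0.011, 2.648]
wrist_force: [-0.5, 0.4, 0.8]
grip_width: 91.7
grasp_force: 0.0
```

```bash
python3 - <<'E'
from h import *
st=robot.state();print(st["joint_pos"].round(2))
a=vision.camera("wrist");E=ext("wrist",st)
rel([530.7,193.9,96],Rdown(2.642))
m=hsv(a,(22,180,90),(33,255,255));cs,_=cv2.findContours(m,0,2);c=max(cs,key=cv2.contourArea)
r=cv2.minAreaRect(c);print(r);p=cv2.boxPoints(r);q=onz(E,p,119);print(q.round(1),q.mean(0))
print(proj(E,[[530.7,193.9,119]]))
cv2.imwrite("pics/w5.png",a[:,:,::-1])
E
```

```text
[ 0.14  0.16  1.66  0.    1.33 -0.94]
xyz [-5.1 -1.3 85.2] rot [-0.002 -0.009  0.003]
((321.4999694824219, 217.99996948242188), (16.999996185302734, 109.99998474121094), 0.0)
[[564.7 166.7 119. ]
 [486.2 209.7 119. ]
 [492.2 220.9 119. ]
 [571.2 178.9 119. ]] [528.55839449 194.02399023 119.        ]
[[322.66278019 222.81514438]]
```

View pics/w5.png

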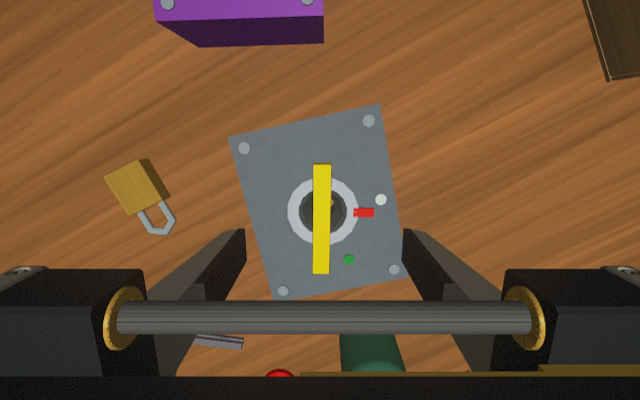

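The bar is aligned with the tool, centred at (321,218), and 90 mm long at z≈119, so the key is at the home height. I'll descend and grip the bar.

>>> move_arm:
  targets:
    - {"grip": 80, "xyz": [-3.5, -1, 20], "rot": [-0.002, -0.009, 0]}
    - {"grip": 70, "xyz": [-3.5, -1, 50], "rot": [-0.002, -0.009, 0]}
    - {"grip": 60, "xyz": [-3.5, -1, 75], "rot": [-0.002, -0.009, 0]}
    - {"grip": 50, "xyz": [-3.5, -1, 85], "rot": [-0.002, -0.009, 0]}
    - {"grip": 30, "xyz": [-3.5, -1, 85], "rot": [-0.002, -0.009, 0]}
    - {"grip": 0, "xyz": [-3.5, -1, 85], "rot": [-0.002, -0.009, 0]}
    - {"grip": 0, "xyz": [-3.5, -1, 85], "rot": [-0.002, -0.009, 0]}
    - {"grip": 0, "xyz": [-3.5, -1, 85], "rot": [-0.002, -0.009, 0]}
    - {"grip": 0, "xyz": [-3.5, -1, 85], "rot": [-0.002, -0.009, 0]}
    - {"grip": 0, "xyz": [-3.5, -1, 85], "rot": [-0.002, -0.009, 0]}
    - {"grip": 0, "xyz": [-3.5, -1, 85], "rot": [-0.002, -0.009, 0]}
    - {"grip": 0, "xyz": [-3.5, -1, 85], "rot": [-0.002, -0.009, 0]}

```text
time: 13.9
tool_pos: [531.6, 193.6, 98.5]
eef_rot: [3.14, 0.004, 2.645]
wrist_force: [-0.6, -0.4, 5.4]
grip_width: 13.6
grasp_force: 30.0
```

>>> move_arm:
  targets:
    - {"grip": 0, "xyz": [0, 0, 1], "rot": [0, 0, 0]}
    - {"grip": 0, "xyz": [0, 0, 2], "rot": [0, 0, 0]}
    - {"grip": 0, "xyz": [0, 0, 3], "rot": [0, 0, 0]}
    - {"grip": 0, "xyz": [0, 0, 3], "rot": [0, 0, 0]}

```text
time: 14.4
tool_pos: [533.0, 193.6, 98.3]
eef_rot: [3.139, 0.007, 2.645]
wrist_force: [-3.2, -1.4, 19.5]
grip_width: 13.7
grasp_force: 30.0
```

>>> move_arm:
  targets:
    - {"grip": 0, "xyz": [0, 0, 0], "rot": [0, 0, 0.05]}
    - {"grip": 0, "xyz": [1, 0, 0.5], "rot": [0, 0, 0]}
    - {"grip": 0, "xyz": [1, 0, 0.5], "rot": [0, 0, -0.05]}
    - {"grip": 0, "xyz": [1, 0, 0.5], "rot": [0, 0, 0]}
    - {"grip": 0, "xyz": [1, 0, 0.5], "rot": [0, 0, 0]}

```text
time: 15.02
tool_pos: [533.2, 194.2, 98.3]
eef_rot: [3.137, 0.009, 2.644]
wrist_force: [-2.3, -1.5, 18.7]
grip_width: 13.9
grasp_force: 30.0
```

```bash
python3 - <<'E'
from h import *
st=robot.state();print(st["tool_pos"],st["torque"])
b=vision.camera("scene");a=vision.camera("wrist")
S=ext("scene")
u=np.array([np.cos(-.5),np.sin(-.5),0])
c0=np.array([531,193.5,0])
for z in(112,120,130): print(z,proj(S,[c0+u*45+[0,0,z],c0-u*45+[0,0,z],c0+u*45+[0,0,z-7],c0-u*45+[0,0,z-7]]).round(1).tolist())
c=cv2.resize(b[140:220,400:480],(560,560),interpolation=cv2.INTER_CUBIC)
print(bar("scene",b))
o=np.zeros((560,800,3),np.uint8);o[:,:560]=c;o[:240,560:]=cv2.resize(a[130:310,230:410],(240,240))
cv2.imwrite("pics/v6.png",o[:,:,::-1])
E
```

```text
[533.20889287 194.2118753   98.3398607 ] [-0.29623628  0.42168112  0.03737169]
112 [[435.9, 190.0], [438.2, 168.9], [435.5, 192.4], [437.8, 171.3]]
120 [[436.5, 187.2], [438.7, 166.2], [436.0, 189.6], [438.3, 168.6]]
130 [[437.1, 183.6], [439.3, 162.8], [436.6, 186.1], [438.9, 165.2]]
[array([439.36926, 167.04616], dtype=float32), array([436.3385 , 191.29231], dtype=float32)]
```

View pics/v6.png

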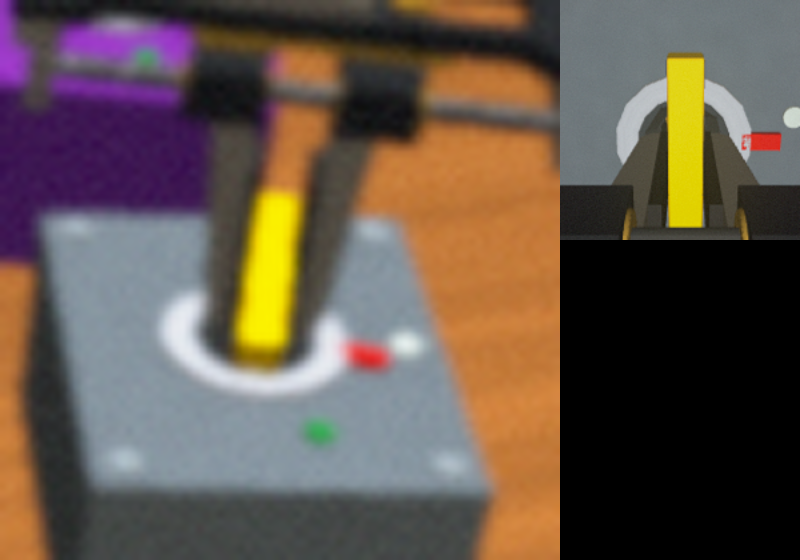

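The scene view shows the bar low over the ring: near end at rows 189–193, far end at row 167, which is what z=112 predicts. It stayed put under 19 N of push, so the key is home. Now I'll turn it clockwise, easing the push slightly.

>>> move_arm:
  targets:
    - {"grip": 0, "xyz": [0, 0, -0.5], "rot": [0, 0, 0.05]}
    - {"grip": 0, "xyz": [0, 0, -1], "rot": [0, 0, 0.13]}
    - {"grip": 0, "xyz": [0, 0, -1], "rot": [0, 0, 0.22]}
    - {"grip": 0, "xyz": [0, 0, -1], "rot": [0, 0, 0.31]}
    - {"grip": 0, "xyz": [0, 0, -1], "rot": [0, 0, 0.4]}
    - {"grip": 0, "xyz": [0, 0, -1], "rot": [0, 0, 0.5]}
    - {"grip": 0, "xyz": [0, 0, -1], "rot": [0, 0, 0.5]}

```text
time: 16.0
tool_pos: [532.5, 193.8, 98.4]
eef_rot: [3.135, 0.005, 2.144]
wrist_force: [-1.7, -2.1, 15.1]
grip_width: 13.5
grasp_force: 30.0
```

```bash
python3 - <<'E'
from h import *
st=robot.state();print(st["tool_pos"],st["torque"],st["joint_pos"].round(2))
T=ext("top");t=vision.camera("top")
for lo,hi in(((0,150,120),(8,255,255)),((50,120,60),(80,255,255))):
  for c,a in blob(hsv(t,lo,hi)[155:250,155:240].copy(),4): 
    p=onz(T,c+[155,155],85)[0];d=p-M;print(a,p,np.arctan2(d[1],d[0]),"lock",1.295-np.arctan2(d[1],d[0]))
E
```

```text
[532.48412346 193.76683175  98.37652017] [-6.17640046e-01  3.47875826e-01 -3.98591007e-04] [ 0.14  0.25  1.73 -0.    1.15 -0.44]
8 [583.58309492 194.45693675  85.        ] 0.03684884879252817 lock 1.2581511512074717
```

>>> move_arm:
  targets:
    - {"grip": 0, "xyz": [0, 0, 0], "rot": [0, 0, 0.1]}
    - {"grip": 0, "xyz": [0, 0, 0], "rot": [0, 0, 0.2]}
    - {"grip": 0, "xyz": [0, 0, 0], "rot": [0, 0, 0.3]}
    - {"grip": 0, "xyz": [0, 0, 0], "rot": [0, 0, 0.4]}
    - {"grip": 0, "xyz": [0, 0, 0], "rot": [0, 0, 0.5]}
    - {"grip": 0, "xyz": [0, 0, 0], "rot": [0, 0, 0.58]}
    - {"grip": 0, "xyz": [0, 0, 0], "rot": [0, 0, 0.66]}
    - {"grip": 0, "xyz": [0, 0, 0], "rot": [0, 0, 0.7]}
    - {"grip": 0, "xyz": [0, 0, 0], "rot": [0, 0, 0.7]}

```text
time: 17.18
tool_pos: [532.0, 193.5, 98.4]
eef_rot: [3.134, 0.001, 1.445]
wrist_force: [-3.8, -2.9, 16.3]
grip_width: 13.3
grasp_force: 30.0
```

```bash
python3 - <<'E'
from h import *
st=robot.state();print(st["tool_pos"],st["torque"],st["joint_pos"].round(2))
for n,A in(("top",(155,250,155,240)),("scene",(160,215,400,480)),("wrist",(0,400,150,500))):
  t=vision.camera(n);T=ext(n,st)
  for nm,lo,hi in(("red",(0,150,120),(8,255,255)),("green",(50,120,60),(80,255,255))):
    for c,a in blob(hsv(t,lo,hi)[A[0]:A[1],A[2]:A[3]].copy(),4): 
      p=onz(T,c+[A[2],A[0]],85)[0];d=p-M;r=np.hypot(*d[:2])
      if r<70: print(n,nm,a,p.round(1),r.round(1),"lock",1.295-np.arctan2(d[1],d[0]))
E
```

```text
[531.96976974 193.54353532  98.35110575] [-0.82310455  0.7664896  -0.01325521] [ 0.14  0.25  1.73 -0.    1.15  0.26]
scene red 9 [569.2 195.6  85. ] 38.8 lock 1.2137885950147613
scene green 5 [584.6 192.9  85. ] 54.1 lock 1.2879977284180373
wrist red 322 [567.9 194.   85. ] 37.4 lock 1.2549955490875682
wrist green 187 [582.5 192.9  85. ] 52.0 lock 1.2880599040066258
```

>>> move_arm:
  targets:
    - {"grip": 0, "xyz": [0, 0, 0], "rot": [0, 0, 0.03]}
    - {"grip": 0, "xyz": [0, 0, 0], "rot": [0, 0, 0.06]}
    - {"grip": 0, "xyz": [0, 0, 0], "rot": [0, 0, 0.09]}
    - {"grip": 0, "xyz": [0, 0, 0], "rot": [0, 0, 0.12]}
    - {"grip": 0, "xyz": [0, 0, 0], "rot": [0, 0, 0.12]}

```text
time: 17.95
tool_pos: [531.9, 193.6, 98.3]
eef_rot: [3.134, 0.0, 1.326]
wrist_force: [-3.3, -1.5, 16.6]
grip_width: 13.8
grasp_force: 30.2
```

```bash
cat > lk.py <<'E'
from h import *
st=robot.state();print(st["time"],st["tool_pos"],st["eef_rot"],st["torque"])
for n,A in(("top",(155,250,155,240)),("scene",(160,215,400,480)),("wrist",(0,400,150,500))):
  t=vision.camera(n);T=ext(n,st)
  cv2.imwrite(f"pics/last_{n}.png",t[:,:,::-1])
  for nm,lo,hi in(("red",(0,150,120),(8,255,255)),("green",(50,120,60),(80,255,255))):
    for c,a in blob(hsv(t,lo,hi)[A[0]:A[1],A[2]:A[3]].copy(),4): 
      p=onz(T,c+[A[2],A[0]],85)[0];d=p-M;r=np.hypot(*d[:2])
      if r<70: print(n,nm,a,p.round(1),r.round(1),"lock",1.295-np.arctan2(d[1],d[0]))
E
python3 lk.py
```

```text
17.95 [531.94760667 193.56107919  98.34478459] [3.13429228e+00 8.78293120e-05 1.32594005e+00] [-0.71396196  0.78127561  0.45775071]
scene red 9 [569.6 193.7  85. ] 39.1 lock 1.2630896897251331
scene green 5 [584.6 192.9  85. ] 54.1 lock 1.2879977284180373
wrist red 329 [567.7 192.4  85. ] 37.2 lock 1.2968934158108338
wrist green 194 [582.5 192.9  85. ] 52.0 lock 1.2879769781521966
```

>>> move_arm:
  targets:
    - {"grip": 0, "xyz": [0, 0, 0], "rot": [0, 0, 0.03]}
    - {"grip": 0, "xyz": [0, 0, 0], "rot": [0, 0, 0.05]}
    - {"grip": 0, "xyz": [0, 0, 0], "rot": [0, 0, 0.05]}

```text
time: 18.48
tool_pos: [532.1, 193.6, 98.3]
eef_rot: [3.134, -0.0, 1.277]
wrist_force: [-4.0, -2.2, 16.6]
grip_width: 14.4
grasp_force: 31.0
```

```bash
python3 lk.py
```

```text
18.475 [532.06066411 193.64596409  98.33247028] [ 3.13393149e+00 -3.48742322e-04  1.27673105e+00] [-0.66181089  0.57908856  0.69506122]
scene red 10 [569.  194.1  85. ] 38.6 lock 1.2537191475271605
scene green 5 [584.6 192.9  85. ] 54.1 lock 1.2879977284180373
wrist red 317 [568.1 192.7  85. ] 37.6 lock 1.2906020031977135
wrist green 198 [582.5 192.9  85. ] 52.0 lock 1.2870311687625668
```

The torque rises while the pointer stays at the dot, so the lock is at its stop. I'll unload, open and lift away.

>>> move_arm:
  targets:
    - {"grip": 0, "xyz": [0, 0, -0.7], "rot": [0, 0, -0.04]}
    - {"grip": 20, "xyz": [0, 0, -0.7], "rot": [0, 0, -0.04]}
    - {"grip": 40, "xyz": [0, 0, -0.7], "rot": [0, 0, -0.04]}
    - {"grip": 60, "xyz": [0, 0, -0.7], "rot": [0, 0, -0.04]}
    - {"grip": 60, "xyz": [0, 0, -0.7], "rot": [0, 0, -0.04]}
    - {"grip": 60, "xyz": [0, 0, -10], "rot": [0, 0, -0.04]}
    - {"grip": 60, "xyz": [0, 0, -35], "rot": [0, 0, -0.04]}
    - {"grip": 60, "xyz": [0, 0, -80], "rot": [0, 0, -0.04]}
    - {"grip": 60, "xyz": [0, 0, -120], "rot": [0, 0, -0.04]}
    - {"grip": 60, "xyz": [-50, 0, -140], "rot": [0, 0, -0.04]}
    - {"grip": 60, "xyz": [-90, 0, -140], "rot": [0, 0, -0.04]}
    - {"grip": 60, "xyz": [-90, 0, -140], "rot": [0, 0, -0.04]}

```text
time: 20.12
tool_pos: [503.5, 106.3, 236.4]
eef_rot: [3.136, -0.0, 1.311]
wrist_force: [1.0, -0.2, 0.6]
grip_width: 60.0
grasp_force: 0.0
```

```bash
python3 lk.py; python3 - <<'E'
from h import *
a=cv2.imread("pics/last_wrist.png");b=cv2.imread("pics/last_scene.png")
o=np.zeros((400,800,3),np.uint8);o[:,:400]=cv2.resize(b[120:220,380:480],(400,400));o[:,400:]=cv2.resize(a[0:400,120:520],(400,400))
cv2.imwrite("pics/v7.png",o)
E
```

```text
20.125 [503.50547693 106.34123846 236.43668058] [ 3.13636734e+00 -4.71344696e-04  1.31139811e+00] [-0.01555638 -0.07610811  0.01872618]
scene red 11 [569.2 193.9  85. ] 38.7 lock 1.2600535885731086
scene green 6 [584.8 192.3  85. ] 54.3 lock 1.2994367359692804
wrist red 118 [568.8 191.1  85. ] 38.3 lock 1.3320534619417561
wrist red 14 [559.2 191.8  85. ] 28.7 lock 1.3195708265665067
wrist green 81 [582.7 190.7  85. ] 52.2 lock 1.3293687105500336
```

View pics/v7.png

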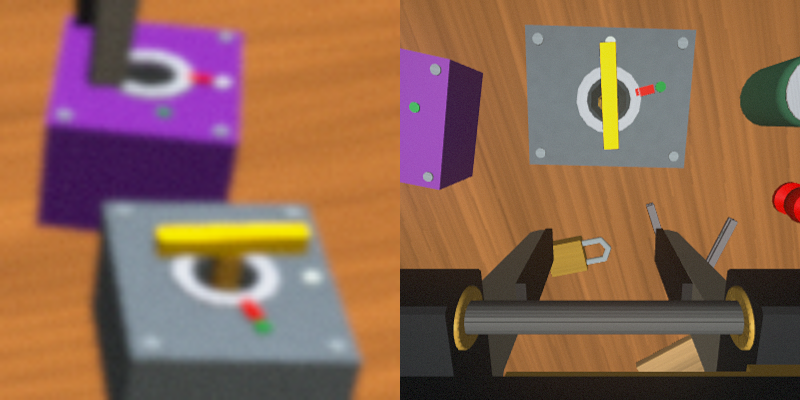

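The red pointer aims at the green dot and the key still stands at home height: the bar's centre is at scene row 179, matching the prediction. Nothing is touching it, so I'll hand in.

```bash
python3 -c "
from rig import robot
print(robot.close_job())"
```

```text
the job is handed in; nothing more can be done
None
```

I handed the job in at about 20 s: the yellow key is home in the grey safe's lock, turned clockwise to the stop with the red pointer at the green dot, and left standing with the gripper clear.

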